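# Show the large milling ball to the inspection camera

## Task

Two wooden sample trays each carry a loose ceramic milling ball in a shallow pocket. Pick up the tray with the larger ball by its handle, carry it without tipping so that the ball stays in its pocket, and hold it level and still in the air with that ball right in front of the inspection camera's lens, midway between the tips of its two focus prongs, touching no part of the camera. Finish while still holding the tray there, and leave the other tray and everything else on the table where it stands.

Things in the scene. Friction and masses are not known exactly. Their poses are not given: they have to be found in the camera images.
- tray_large_handle (a point): Point on the handle of the tray with the larger ball, 60 mm above the tray's underside: grip here, across y. The handle is an upright wooden block, 30 mm (tray x) by 22 mm (tray y), reaching 80 mm above the underside. Axes as the tray's: x towards its narrow nose, y across, z up. Each tray starts flat on the table in one of two places; which is which varies.
- pocket_large (a point): Centre of the larger ball when it lies in the middle of its pocket: 60 mm along the tray's x from the handle axis, 23 mm above the underside. The pocket is a flat seat with a low round rim, 26 mm across inside, 38 mm outside, rim 4 mm high; the ball is loose and may roll about 2 mm in it.
- ball_large_center (a point): Centre of the larger ball: plain white ceramic, 30 mm across, 0.05 kg, loose in its tray's pocket.
- tray_small_handle (a point): The same point of the handle of the other tray, which carries the smaller ball.
- ball_small_center (a point): Centre of the smaller ball: plain white ceramic, 18 mm across, loose in the other tray's pocket. Leave it alone.
- focus (a point): The camera's focus point, in the air: where the centre of the larger ball must be held. It lies on the lens axis, 50 mm in front of the lens glass, 150 mm above the table, midway between the tips of the two focus prongs. Its x axis points from the ball into the lens (level), y across from prong to prong, z up.
- camera: Black camera fixed on a post, foot 68 mm across; origin on the post axis at table height, axes as the focus point's. Head 44 x 52 x 44 mm, centred 150 mm up (top with button 175 mm), looks along its -x; lens tube 36 mm across ends 45 mm in front of the origin. Two level prongs, 5 mm thick, at lens height, 45 mm either side of the axis, end 95 mm in front; the tray nose fits between, also from above.
- jar: Glaze test jar with screw lid, 50 mm across, 62 mm high, a bystander; origin at the centre of its underside.
- bung: Black rubber bung, 27 mm across, 15 mm high, a bystander; origin at the centre of its underside.
- tile: Glazed test tile lying flat, 58 x 45 x 6 mm, a bystander; origin at the centre of its underside.
- brush: Glaze brush lying down, 216 mm long, 11 mm high, a bystander; origin at the centre of its underside.
- stilt: Three-pointed ceramic kiln stilt, 45 x 47 x 15 mm, a bystander; origin at the centre of its underside.
- tray_large: The tray with the larger ball: loose, 0.16 kg or so, a flat wooden paddle 8 mm thick and 150 mm long; origin on its underside, straight below the handle; x towards the nose. The heel, 80 mm wide, runs from x = -65 to +25 mm, the nose, 48 mm wide, from there to +85 mm. The other tray is just like it but for its ball.

How it is judged:
By the outcome, as a careful person would: the job done as asked, in the order asked, and still so for the second after the job is handed in, while the arm keeps its last pose, push and grip.
It also fails if it takes over 48 s, if anything falls off the work surface, if the arm or the gripper's body presses on something with over 40 N, if the wrist force passes 120 N, or if a joint passes its speed limit or range.

## Robot

A 7-joint arm with a two-finger parallel gripper is mounted at the origin on the work surface; the furniture and walls round the work are solid. World frame = base frame: x ahead of the robot, y to its left, z up, the work surface at z = 0. Lengths are in m, angles in rad, forces in N, time in s.
With the tool pointing down it reaches from about 0.4 to 0.875 m from the base axis. Payload 6.5 kg.
Tool frame: the origin (TCP) lies between the finger pads; the fingertips stand tip_extent ahead of it and the grasp point (between the pads) lies 2 mm behind it (tip_extent is the distance from the TCP to the fingertips, in m); z points along the fingers, y is the line along which they close (so a half turn about z gives the same grasp; the last joint's range is limited). The gripper opens to 85 mm and grips with 20 to 120 N. Pads are 22 mm wide; open, the fingers measure 114 mm over their backs; the gripper's body (76 mm by 85 mm) begins 54 mm behind the grasp point. The pads swing forward as they close: fully open they stand 13 mm farther back than shut.
Start: joints at [-1.335, 0.536, -0.004, 1.538, 0.003, 1.067, -0.071], TCP at [0.193, 0.621, 0.248] pointing down, gripper open.
Joint ranges: [-2.7, 2.7], [-0.37, 2.16], [-1.27, 1.26], [0.24, 2.4], [-1.31, 4.45], [0.19, 1.91], [-2.76, 2.76]. Speed limits (rad/s): [2.39, 2.39, 3.14, 3.14, 3.14, 3.14, 3.14].

## Interface

Orientations are given as a unit quaternion [x, y, z, w].
In Python, from plant import read_state, get_image, camera_model, close_job, tip_extent gives the robot as it stands.
- The arm moves only by the tool jog_arm, never from a script. Its argument "series" is a list of rows, each an object with "xyz": the shift along the world's x, y, z scaled (see below), a list of three; "delta_rot": the turn, a rotation vector about the world's x, y, z scaled (see below), a list of three; "fingers": the opening, from 0 (shut) to 1 (fully open). A call has 1 to 10 rows; each row shifts and turns the commanded pose from where the row before left it; what a row does not reach is not made up. The controller multiplies each number of a shift by 500 mm and each number of a turn by 0.08 rad. A row lasts 1/10 s, in which the tool goes at most 50 mm and 8.59 degrees, less where a joint would pass 70% of its speed; a pose out of reach is approached as far as the arm can. A call with a number of a shift or a turn outside -1 to 1 is refused whole. A call with a gripper value outside its range is refused whole. The fingers move at their own pace and stop on an object; the grip force is fixed at half the most. Time passes only in rows, so rows that do not move let the fingers close. It gives the time, the measured TCP pose, the force, the opening and the grip force at its end, in the units of the state.
- read_state(): the state, without advancing time (a new reading comes with each control period).
- get_image(name): name is "scene" or "top" or "wrist"; returns the picture (400x640x3 uint8, red, green, blue); there is no depth.
- camera_model(name): a dict with "camera_matrix" (3x3 intrinsics, pixels), "world_to_cam" (4x4, takes a point from world to camera coordinates); the wrist camera has in their place "hand_eye" (4x4, takes a point from camera to tool coordinates, whose origin is the TCP and whose axes are the flange's). Camera axes: x right, y down, z forward; pixel columns grow to the right and rows downward; lengths in m; the calibration is good to about 2 mm. A picture is of the moment at which its call begins: read the wrist's pose just before it. camera_model takes no time and is no camera call.
- close_job(): hands the job in; it is judged then, once.
The state is a dict: "clock": time; "qpos": joint angles; "joint_velocities": joint speeds; "effort": joint torques, N m; "eef_pos": TCP position; "eef_rot": TCP orientation; "contact_force": force on the tool from outside, world axes, zero at the start; "ft_torque": the same for the moment, N m; "width": finger opening in m; "grasp_force": force on a finger pad.
Only numpy, scipy, OpenCV 4.12 (cv2) and the standard library are available. Lean on these libraries where they do the work, as an engineer would, in place of code of your own. Each camera call takes 0.05 s, during which the arm holds its last target. There are 200 camera calls.

## Working session

There is one attempt and no reset: what is moved stays moved. The work goes in short steps, Python scripts to look and compute and a tool call to move; the robot and the scene stay as the last step left them, time stands still between calls to the robot, and variables do not carry over. Pictures are saved under pics/ and viewed, at most 10 in all, crops included, and the job is handed in when it is done.

Besides the shell and the picture viewer there is one more tool, called after "Emit:" as a command line: name --argument value ..., lists and objects as JSON in quotes. jog_arm: Moves the arm, as the interface text tells. Shifts and turns lie within -1 to 1; 1 stands for 500 mm of shift or 0.08 rad of turn. Its arguments: {"type":"object","properties":{"series":{"type":"array"}},"required":["series"]}

```bash
mkdir -p pics
python3 - <<'E'
from plant import *
import cv2,numpy as np
s=read_state();print(s['clock'],s['eef_pos'],s['eef_rot'],s['width'],tip_extent if not callable(tip_extent) else tip_extent())
for n in ['scene','top']:
    im=get_image(n);cv2.imwrite(f'pics/{n}0.png',im[:,:,::-1]);m=camera_model(n);print(n,np.round(m['camera_matrix'],1).tolist(),np.round(m['world_to_cam'],4).tolist())
print(camera_model('wrist'))
E
```

```text
0.0 [0.1930524  0.62004717 0.24742567] [ 1.50286885e-01  9.88642053e-01 -8.60329744e-04 -5.44154343e-05] 0.08563884758102976 0.017
scene [[502.1, 0.0, 322.3], [0.0, 502.1, 205.9], [0.0, 0.0, 1.0]] [[-0.6368, -0.7708, 0.0204, 0.4248], [-0.4808, 0.3762, -0.7921, 0.2535], [0.6028, -0.5141, -0.6101, 1.4645], [0.0, 0.0, 0.0, 1.0]]
top [[400.1, 0.0, 325.6], [0.0, 400.1, 203.8], [0.0, 0.0, 1.0]] [[-0.0132, -0.9999, 0.0013, 0.1551], [-0.9934, 0.013, -0.1142, 0.4909], [0.1142, -0.0028, -0.9935, 1.0226], [0.0, 0.0, 0.0, 1.0]]
{'camera_matrix': array([[306.48946083,   0.        , 318.23226485],
       [  0.        , 306.48946083, 201.04509914],
       [  0.        ,   0.        ,   1.        ]]), 'hand_eye': array([[ 4.77707648e-04, -9.58843726e-01, -2.83933937e-01,
         7.33504663e-02],
       [ 9.99999694e-01,  2.82198948e-04,  7.29475360e-04,
        -7.50172061e-04],
       [-6.19327014e-04, -2.83934199e-01,  9.58843568e-01,
        -1.25719669e-01],
       [ 0.00000000e+00,  0.00000000e+00,  0.00000000e+00,
         1.00000000e+00]])}
```

View pics/top0.png

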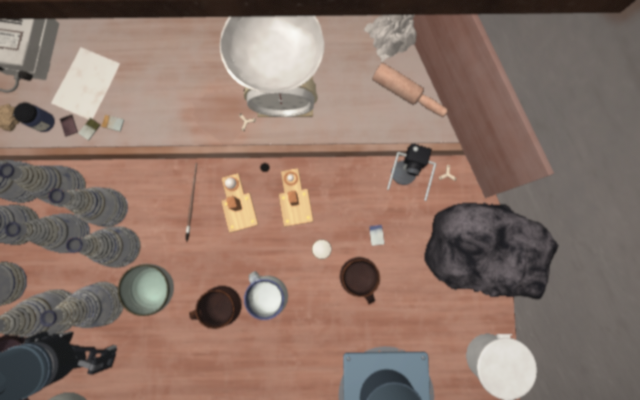

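View pics/scene0.png

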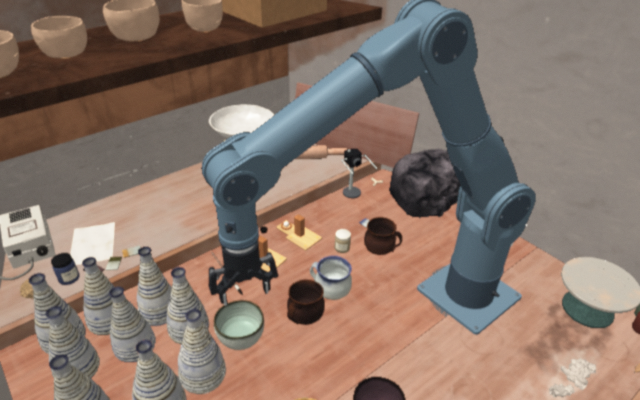

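The top view shows trays at about px (238,203) and (295,200), with balls near (231,183) and (291,179). The inspection camera is near (412,165) with its prongs pointing down the image. The scene view shows the arm at left with the gripper clear of the trays. I'll zoom in on the trays and the camera.

Run:
```python
import cv2
im=cv2.imread('pics/top0.png')
a=cv2.resize(im[155:240,215:325],None,fx=7,fy=7,interpolation=cv2.INTER_CUBIC)[:590]
b=cv2.resize(im[135:215,375:465],None,fx=7,fy=7,interpolation=cv2.INTER_CUBIC)
cv2.imwrite('pics/ca.png',a);cv2.imwrite('pics/cb.png',b)
```

```text
(no output)
```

View pics/ca.png

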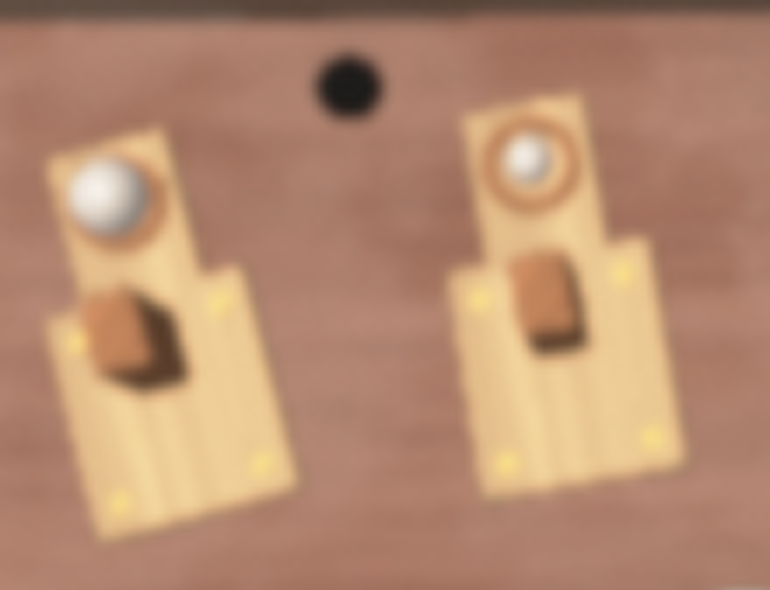

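View pics/cb.png

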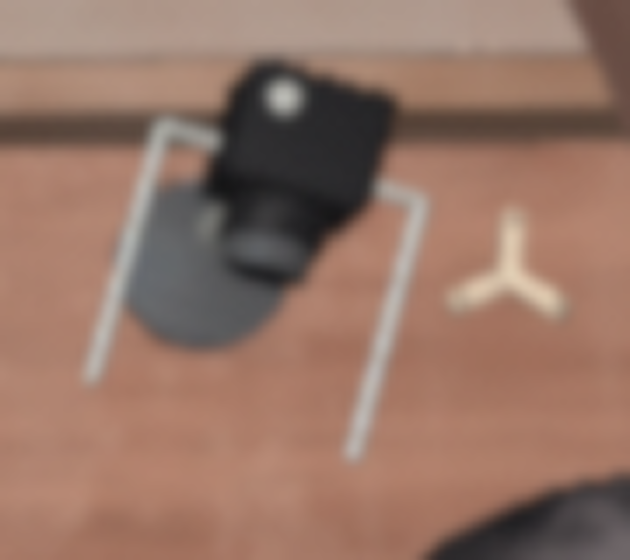

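The left tray carries the larger ball: in crop A it sits at about (108,195) and the small one is at (527,158). In crop B the prong tips are at about (92,380) and (352,457), and their back corners at (162,124) and (420,198). I'll measure poses from these.

```bash
cat > h.py <<'E'
import numpy as np,cv2
from plant import *
from scipy.spatial.transform import Rotation as R
def ray(name,px,z,pose=None):
    m=camera_model(name);K=np.array(m['camera_matrix'])
    if name=='wrist':
        T=np.eye(4);T[:3,:3]=R.from_quat(pose['eef_rot']).as_matrix();T[:3,3]=pose['eef_pos'];T=T@np.array(m['hand_eye'])
    else: T=np.linalg.inv(m['world_to_cam'])
    px=np.atleast_2d(px).astype(float)
    d=np.c_[px,np.ones(len(px))]@np.linalg.inv(K).T@T[:3,:3].T
    return T[:3,3]+d*((z-T[2,3])/d[:,2])[:,None]
def fit2d(model,pts):  # rigid 2D: pts = R model + t
    model=np.asarray(model,float);a=model-model.mean(0);b=pts[:,:2]-pts[:,:2].mean(0)
    th=np.arctan2((a[:,0]*b[:,1]-a[:,1]*b[:,0]).sum(),(a*b).sum())
    Rm=np.array([[np.cos(th),-np.sin(th)],[np.sin(th),np.cos(th)]])
    t=pts[:,:2].mean(0)-Rm@model.mean(0)
    return t,th,np.linalg.norm(model@Rm.T+t-pts[:,:2],axis=1)
TRAY=[(25,40),(25,-40),(-65,-40),(-65,40),(85,24),(85,-24)]
E
python3 - <<'E'
from h import *
f=lambda p,o:(np.array(p,float)+.5)/7-.5+np.array(o)
np.set_printoptions(precision=4,suppress=True)
P=ray('top',f([(45,318),(240,265),(298,490),(100,542),(45,158),(165,128)],(215,155)),0.008)
t,th,r=fit2d(np.array(TRAY)/1e3,P);print('tray',t,np.degrees(th),r)
print('ball',ray('top',f((108,195),(215,155)),0.023),'pred',t+.06*np.array([np.cos(th),np.sin(th)]))
Q=ray('top',f([(92,380),(352,457),(162,124),(420,198)],(375,135)),0.15)
print(Q)
tf,tc,r=fit2d([(0,.045),(0,-.045)],Q[:2]);print('focus',tf,np.degrees(tc),r)
for a,b in((0,2),(1,3)): d=Q[b]-Q[a];print(np.degrees(np.arctan2(d[1],d[0])))
n=ray('top',[(321,248),(265,167),(192,200),(145,290),(358,275)],0.05);print(n)
E
```

```text
tray [0.495  0.3851] 14.56130100156083 [0.0016 0.0015 0.0013 0.0018 0.0002 0.0009]
ball [[0.554  0.4015 0.023 ]] pred [0.5531 0.4002]
[[ 0.5121  0.0037  0.15  ]
 [ 0.4852 -0.0818  0.15  ]
 [ 0.5988 -0.0225  0.15  ]
 [ 0.5724 -0.1082  0.15  ]]
focus [ 0.4986 -0.039 ] -17.493442987188025 [0.0002 0.0002]
-16.836195601331056
-16.8729098308392
[[0.3777 0.1618 0.05  ]
 [0.5887 0.3047 0.05  ]
 [0.5048 0.4921 0.05  ]
 [0.2788 0.6042 0.05  ]
 [0.3088 0.0693 0.05  ]]
```

Emit:
jog_arm --series '[{"xyz": [0.02,-0.085,0.03],"delta_rot": [0,0,0],"fingers": 1},{"xyz": [0.02,-0.085,0.03],"delta_rot": [0,0,0],"fingers": 1},{"xyz": [0.02,-0.085,0.03],"delta_rot": [0,0,0],"fingers": 1},{"xyz": [0.078,-0.031,-0.02],"delta_rot": [0,0,1],"fingers": 1},{"xyz": [0.078,-0.031,-0.02],"delta_rot": [0,0,1],"fingers": 1},{"xyz": [0.078,-0.031,-0.02],"delta_rot": [0,0,1],"fingers": 1},{"xyz": [0.078,-0.031,-0.02],"delta_rot": [0,0,1],"fingers": 1},{"xyz": [0.078,-0.031,-0.02],"delta_rot": [0,0,1],"fingers": 1},{"xyz": [0.078,-0.031,-0.02],"delta_rot": [0,0,1],"fingers": 1},{"xyz": [0.078,-0.031,-0.02],"delta_rot": [0,0,1],"fingers": 1}]'

```text
clock: 1.1
eef_pos: [0.4974, 0.3837, 0.2225]
eef_rot: [-0.13, 0.991, -0.0, -0.0]
contact_force: [0.8, -0.0, -0.1]
width: 0.0851
grasp_force: 0.0
```

Emit:
jog_arm --series '[{"xyz": [0,0,0],"delta_rot": [0,0,0],"fingers": 1},{"xyz": [0,0,0],"delta_rot": [0,0,0],"fingers": 1},{"xyz": [0,0,0],"delta_rot": [0,0,0],"fingers": 1}]'

```text
clock: 1.4
eef_pos: [0.4949, 0.3856, 0.2232]
eef_rot: [-0.129, 0.992, 0.0, -0.0]
contact_force: [0.9, 0.6, 0.7]
width: 0.0855
grasp_force: 0.0
```

Run:
```python
from h import *
s=read_state();im=get_image('wrist');cv2.imwrite('pics/w1.png',im[:,:,::-1])
import pickle;pickle.dump(s,open('s1.pkl','wb'))
print(s['clock'],s['eef_pos'],s['eef_rot'],s['qpos'],s['contact_force'])
a=R.from_quat(s['eef_rot']).as_matrix();print(a, 'yaw',np.degrees(np.arctan2(-a[1,0],-a[0,0])))
```

```text
1.4 [0.49490166 0.38559124 0.22318029] [-1.29303083e-01  9.91604948e-01  3.01109587e-04 -4.99500153e-04] [-0.73511301  0.52370239  0.00289773  1.62492599 -0.00299751  0.99344949
  1.09916199] [0.92612958 0.56535107 0.65482328]
[[-9.66560927e-01 -2.56434853e-01 -1.06848244e-03]
 [-2.56435454e-01  9.66561244e-01  4.67989694e-04]
 [ 9.12744851e-04  7.26337332e-04 -9.99999320e-01]] yaw 14.858665548644145
```

View pics/w1.png

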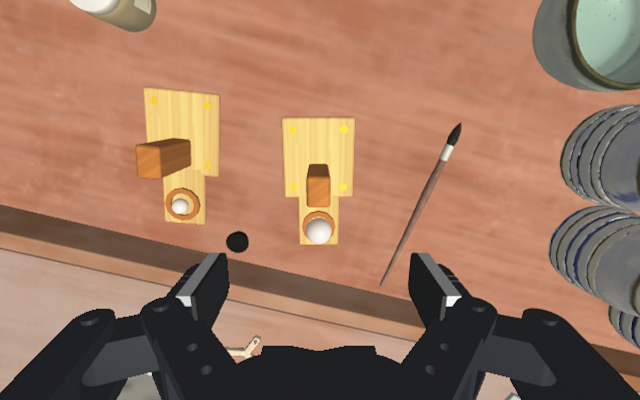

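The wrist view shows the large-ball tray centred and square: heel corners (283,118), (355,118), (352,197) and (285,196), nose (300,244) and (338,244), and ball at (319,231). I'll refine with a colour mask.

Run:
```python
from h import *
import pickle
np.set_printoptions(precision=4,suppress=True)
s=pickle.load(open('s1.pkl','rb'));g=cv2.imread('pics/w1.png')
P=ray('wrist',[(352.5,196.5),(285.5,196.5),(283,118),(355,118),(338,244),(300.5,244)],.008,s)
t,th,r=fit2d(np.array(TRAY)/1e3,P);print('tray',t,np.degrees(th),r)
h=cv2.cvtColor(g,cv2.COLOR_BGR2HSV);print(h[150,318],h[190,318],h[175,318],h[205,318],h[231,319])
m=((g[:,:,2]>140)&(h[:,:,1]<60)).astype('uint8')
m[:205]=0;m[250:]=0;m[:,:295]=0;m[:,345:]=0
M=cv2.moments(m,True);c=(M['m10']/M['m00'],M['m01']/M['m00']);print(c,m.sum(),'ball',ray('wrist',c,.023,s),'pred',t+.06*np.array([np.cos(th),np.sin(th)]))
hh=ray('wrist',[(307,178),(329,178),(329.5,206),(307,206)],.08,s);print('handle top',hh,hh.mean(0))
```

```text
tray [0.4922 0.3862] 14.993965577556228 [0.0016 0.0014 0.0021 0.0023 0.0015 0.0018]
[ 22 114 249] [ 14 175 219] [ 14 171 106] [ 14 175 223] [ 18  16 246]
(318.4623217922607, 231.0427698574338) 491 ball [[0.5514 0.4012 0.023 ]] pred [0.5501 0.4017]
handle top [[0.4824 0.3721 0.08  ]
 [0.4774 0.3912 0.08  ]
 [0.5026 0.3986 0.08  ]
 [0.5079 0.3786 0.08  ]] [0.4926 0.3851 0.08  ]
```

Emit:
jog_arm --series '[{"xyz": [-0.003,0,-0.07],"delta_rot": [0,0,0],"fingers": 1},{"xyz": [0,0,-0.07],"delta_rot": [0,0,0],"fingers": 1},{"xyz": [0,0,-0.07],"delta_rot": [0,0,0],"fingers": 1},{"xyz": [0,0,-0.06],"delta_rot": [0,0,0],"fingers": 1},{"xyz": [0,0,-0.04],"delta_rot": [0,0,0],"fingers": 1},{"xyz": [0,0,-0.02],"delta_rot": [0,0,0],"fingers": 1},{"xyz": [0,0,0],"delta_rot": [0,0,0],"fingers": 1},{"xyz": [0,0,0],"delta_rot": [0,0,0],"fingers": 1}]'

```text
clock: 2.25
eef_pos: [0.4949, 0.3856, 0.0594]
eef_rot: [-0.129, 0.992, 0.001, 0.001]
contact_force: [0.1, 0.6, 0.5]
width: 0.0855
grasp_force: 0.0
```

Emit:
jog_arm --series '[{"xyz": [0,0,0],"delta_rot": [0,0,0],"fingers": 0.6},{"xyz": [0,0,0],"delta_rot": [0,0,0],"fingers": 0.5},{"xyz": [0,0,0],"delta_rot": [0,0,0],"fingers": 0.45},{"xyz": [0,0,0],"delta_rot": [0,0,0],"fingers": 0.4},{"xyz": [0,0,0],"delta_rot": [0,0,0],"fingers": 0.35},{"xyz": [0,0,0],"delta_rot": [0,0,0],"fingers": 0.3},{"xyz": [0,0,0],"delta_rot": [0,0,0],"fingers": 0.25},{"xyz": [0,0,0],"delta_rot": [0,0,0],"fingers": 0.2},{"xyz": [0,0,0],"delta_rot": [0,0,0],"fingers": 0.0},{"xyz": [0,0,0],"delta_rot": [0,0,0],"fingers": 0}]'

```text
clock: 3.25
eef_pos: [0.4947, 0.3848, 0.0584]
eef_rot: [-0.129, 0.992, 0.0, 0.0]
contact_force: [-0.1, 0.8, 2.3]
width: 0.0213
grasp_force: 58.7
```

Emit:
jog_arm --series '[{"xyz": [0,0,0],"delta_rot": [0,0,0],"fingers": 0},{"xyz": [0,0,0],"delta_rot": [0,0,0],"fingers": 0},{"xyz": [0,0,0],"delta_rot": [0,0,0],"fingers": 0},{"xyz": [0,0,0],"delta_rot": [0,0,0],"fingers": 0}]'

```text
clock: 3.65
eef_pos: [0.4947, 0.3848, 0.0584]
eef_rot: [-0.129, 0.992, 0.0, 0.0]
contact_force: [-1.3, 0.4, 3.6]
width: 0.0213
grasp_force: 58.9
```

Emit:
jog_arm --series '[{"xyz": [0,0,0.005],"delta_rot": [0,0,0],"fingers": 0},{"xyz": [0,0,0.01],"delta_rot": [0,0,0],"fingers": 0},{"xyz": [0,0,0.02],"delta_rot": [0,0,0],"fingers": 0},{"xyz": [0,0,0.025],"delta_rot": [0,0,0],"fingers": 0},{"xyz": [0,0,0.03],"delta_rot": [0,0,0],"fingers": 0},{"xyz": [0,0,0.03],"delta_rot": [0,0,0],"fingers": 0},{"xyz": [0,0,0.03],"delta_rot": [0,0,0],"fingers": 0},{"xyz": [0,0,0.03],"delta_rot": [0,0,0],"fingers": 0},{"xyz": [0,0,0.03],"delta_rot": [0,0,0],"fingers": 0},{"xyz": [0,0,0.03],"delta_rot": [0,0,0],"fingers": 0}]'

```text
clock: 4.65
eef_pos: [0.4947, 0.3846, 0.1797]
eef_rot: [-0.129, 0.992, 0.0, 0.0]
contact_force: [0.4, 0.7, -1.8]
width: 0.0213
grasp_force: 58.6
```

Emit:
jog_arm --series '[{"xyz": [0,0,0.03],"delta_rot": [0,0,0],"fingers": 0},{"xyz": [0,0,0.03],"delta_rot": [0,0,0],"fingers": 0},{"xyz": [0,0,0.03],"delta_rot": [0,0,0],"fingers": 0},{"xyz": [0,0,0.02],"delta_rot": [0,0,0],"fingers": 0},{"xyz": [0,0,0.01],"delta_rot": [0,0,0],"fingers": 0},{"xyz": [0,0,0],"delta_rot": [0,0,0],"fingers": 0},{"xyz": [0,0,0],"delta_rot": [0,0,0],"fingers": 0}]'

```text
clock: 5.35
eef_pos: [0.4944, 0.3844, 0.2377]
eef_rot: [-0.129, 0.992, -0.0, -0.0]
contact_force: [0.2, -0.5, -1.9]
width: 0.0214
grasp_force: 58.6
```

Run:
```python
from h import *
np.set_printoptions(precision=4,suppress=True)
s=read_state();im=get_image('wrist')[:,:,::-1];cv2.imwrite('pics/w2.png',np.ascontiguousarray(im[60:400,140:500]))
import pickle;pickle.dump(s,open('s2.pkl','wb'))
a=R.from_quat(s['eef_rot']).as_matrix();print(s['clock'],s['eef_pos'],a[:,2],np.degrees(np.arctan2(-a[1,0],-a[0,0])),s['contact_force'],s['ft_torque'],s['qpos'])
```

```text
5.35 [0.4944 0.3844 0.2377] [-0.0007 -0.0007 -1.    ] 14.798123289225884 [ 0.1545 -0.4777 -1.8819] [-0.0437  0.0315  0.0494] [-0.7362  0.5066  0.0049  1.6148 -0.0028  1.0212  1.0986]
```

View pics/w2.png

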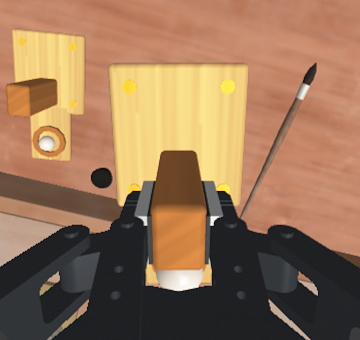

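Emit:
jog_arm --series '[{"xyz": [0,-0.01,0],"delta_rot": [0,0,0],"fingers": 0},{"xyz": [-0.002,-0.02,0],"delta_rot": [0,0,-0.1],"fingers": 0},{"xyz": [-0.004,-0.03,0],"delta_rot": [0,0,-0.25],"fingers": 0},{"xyz": [-0.006,-0.04,0],"delta_rot": [0,0,-0.4],"fingers": 0},{"xyz": [-0.006,-0.04,0],"delta_rot": [0,0,-0.4],"fingers": 0},{"xyz": [-0.006,-0.04,0],"delta_rot": [0,0,-0.4],"fingers": 0},{"xyz": [-0.006,-0.04,0],"delta_rot": [0,0,-0.4],"fingers": 0},{"xyz": [-0.006,-0.04,0],"delta_rot": [0,0,-0.4],"fingers": 0},{"xyz": [-0.006,-0.04,0],"delta_rot": [0,0,-0.4],"fingers": 0},{"xyz": [-0.006,-0.04,0],"delta_rot": [0,0,-0.4],"fingers": 0}]'

```text
clock: 6.4
eef_pos: [0.4703, 0.2125, 0.2383]
eef_rot: [-0.001, 1.0, -0.0, 0.0]
contact_force: [0.6, 0.4, -1.6]
width: 0.0216
grasp_force: 58.8
```

Emit:
jog_arm --series '[{"xyz": [-0.006,-0.04,0],"delta_rot": [0,0,-0.4],"fingers": 0},{"xyz": [-0.006,-0.04,0],"delta_rot": [0,0,-0.4],"fingers": 0},{"xyz": [-0.006,-0.04,0],"delta_rot": [0,0,-0.4],"fingers": 0},{"xyz": [-0.006,-0.04,0],"delta_rot": [0,0,-0.4],"fingers": 0},{"xyz": [-0.006,-0.04,0],"delta_rot": [0,0,-0.4],"fingers": 0},{"xyz": [-0.006,-0.04,0],"delta_rot": [0,0,-0.4],"fingers": 0},{"xyz": [-0.006,-0.04,0],"delta_rot": [0,0,-0.4],"fingers": 0},{"xyz": [-0.006,-0.04,0],"delta_rot": [0,0,-0.4],"fingers": 0},{"xyz": [-0.006,-0.04,0],"delta_rot": [0,0,-0.2],"fingers": 0},{"xyz": [0,-0.04,0],"delta_rot": [0,0,0],"fingers": 0}]'

```text
clock: 7.4
eef_pos: [0.4431, 0.013, 0.2383]
eef_rot: [0.133, 0.991, -0.0, -0.0]
contact_force: [0.5, 0.3, -2.7]
width: 0.0212
grasp_force: 58.8
```

Emit:
jog_arm --series '[{"xyz": [0,-0.03,0],"delta_rot": [0,0,0],"fingers": 0},{"xyz": [0,-0.02,0],"delta_rot": [0,0,0],"fingers": 0},{"xyz": [0,-0.01,0],"delta_rot": [0,0,0],"fingers": 0},{"xyz": [0,0,0],"delta_rot": [0,0,0],"fingers": 0},{"xyz": [0,0,0],"delta_rot": [0,0,0],"fingers": 0},{"xyz": [0,0,0],"delta_rot": [0,0,0],"fingers": 0}]'

```text
clock: 8.0
eef_pos: [0.4437, -0.0146, 0.2382]
eef_rot: [0.132, 0.991, 0.0, -0.0]
contact_force: [0.7, 0.2, -2.9]
width: 0.0213
grasp_force: 58.8
```

Run:
```python
from h import *
np.set_printoptions(precision=4,suppress=True)
s=read_state()
import pickle;pickle.dump(s,open('s3.pkl','wb'))
a=R.from_quat(s['eef_rot']).as_matrix();print(s['clock'],s['eef_pos'],a[:,2],np.degrees(np.arctan2(-a[1,0],-a[0,0])),s['contact_force'],s['ft_torque'],s['width'])
t=get_image('top')[:,:,::-1];cv2.imwrite('pics/t3.png',np.ascontiguousarray(t));sc=get_image('scene')[:,:,::-1];cv2.imwrite('pics/s3.png',np.ascontiguousarray(sc))
a=cv2.resize(t[130:230,350:450],None,fx=4,fy=4,interpolation=2)
b=cv2.resize(sc[120:220,285:385],None,fx=4,fy=4,interpolation=2)
cv2.imwrite('pics/c3.png',np.hstack([a,b]))
```

```text
8.0 [ 0.4437 -0.0146  0.2382] [-0.0001  0.0003 -1.    ] -15.151406122767094 [ 0.6855  0.2104 -2.9264] [ 0.0133 -0.0297 -0.0725] 0.021348113726581835
```

View pics/c3.png

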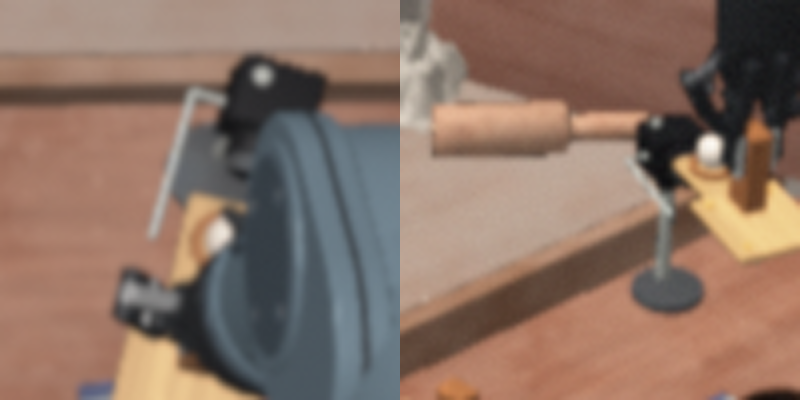

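Left half (top): the ball is in its pocket at about px (404,188), with the left prong tip at (388,189) and the arm hiding the right one. Right half (scene): the tray is level in the air with the ball seated. I'll do the fine alignment, then descend between the prongs.

Emit:
jog_arm --series '[{"xyz": [-0.001,-0.005,0],"delta_rot": [0,0,-0.1],"fingers": 0},{"xyz": [-0.001,-0.005,0],"delta_rot": [0,0,-0.2],"fingers": 0},{"xyz": [-0.001,-0.0044,0],"delta_rot": [0,0,-0.1],"fingers": 0},{"xyz": [0,0,-0.005],"delta_rot": [0,0,0],"fingers": 0},{"xyz": [0,0,-0.01],"delta_rot": [0,0,0],"fingers": 0},{"xyz": [0,0,-0.015],"delta_rot": [0,0,0],"fingers": 0},{"xyz": [0,0,-0.015],"delta_rot": [0,0,0],"fingers": 0},{"xyz": [0,0,-0.015],"delta_rot": [0,0,0],"fingers": 0},{"xyz": [0,0,-0.015],"delta_rot": [0,0,0],"fingers": 0},{"xyz": [0,0,-0.015],"delta_rot": [0,0,0],"fingers": 0}]'

```text
clock: 9.1
eef_pos: [0.4421, -0.0226, 0.1925]
eef_rot: [0.148, 0.989, -0.0, -0.0]
contact_force: [0.7, -0.3, -2.2]
width: 0.0212
grasp_force: 58.8
```

Emit:
jog_arm --series '[{"xyz": [0,0,-0.01],"delta_rot": [0,0,0],"fingers": 0},{"xyz": [0,0,-0.005],"delta_rot": [0,0,0],"fingers": 0},{"xyz": [0,0,-0.0006],"delta_rot": [0,0,0],"fingers": 0},{"xyz": [0,0,0],"delta_rot": [0,0,0],"fingers": 0},{"xyz": [0,0,0],"delta_rot": [0,0,0],"fingers": 0},{"xyz": [0,0,0],"delta_rot": [0,0,0],"fingers": 0},{"xyz": [0,0,0],"delta_rot": [0,0,0],"fingers": 0}]'

```text
clock: 9.8
eef_pos: [0.4423, -0.0226, 0.1857]
eef_rot: [0.148, 0.989, 0.0, 0.0]
contact_force: [-0.6, 0.4, -1.4]
width: 0.0212
grasp_force: 58.8
```

Run:
```python
from h import *
np.set_printoptions(precision=4,suppress=True)
s=read_state()
import pickle;pickle.dump(s,open('s4.pkl','wb'))
a=R.from_quat(s['eef_rot']).as_matrix();print(s['clock'],s['eef_pos'],a[:,2],np.degrees(np.arctan2(-a[1,0],-a[0,0])),s['contact_force'],s['ft_torque'],s['width'])
t=get_image('top')[:,:,::-1];cv2.imwrite('pics/t4.png',np.ascontiguousarray(t));sc=get_image('scene')[:,:,::-1];cv2.imwrite('pics/s4.png',np.ascontiguousarray(sc))
f=lambda g,x,y:cv2.resize(g[y:y+50,x:x+50],None,fx=8,fy=8,interpolation=2)
s0=cv2.imread('pics/scene0.png')
cv2.imwrite('pics/c4.png',np.hstack([f(t,375,155),f(sc,335,145)]))
cv2.imwrite('pics/c4b.png',f(s0,335,145))
```

```text
9.8 [ 0.4423 -0.0226  0.1857] [ 0.0004  0.0001 -1.    ] -17.058719285167978 [-0.6488  0.3891 -1.4343] [-0.022   0.0605 -0.0335] 0.02124075171097273
```

View pics/c4.png

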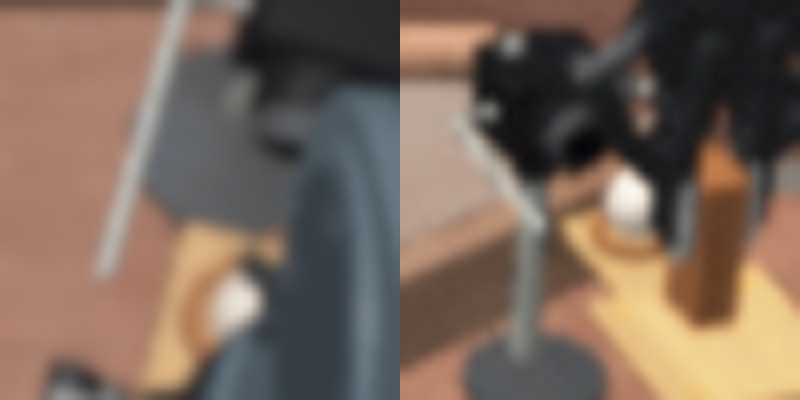

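View pics/c4b.png

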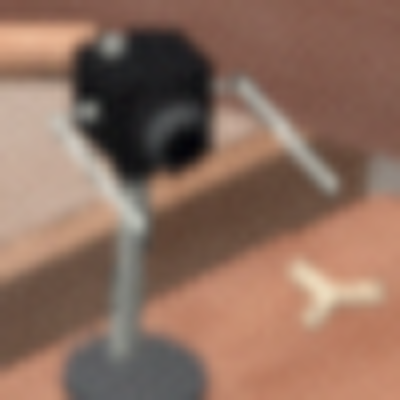

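c4 shows the top view on the left: ball partly hidden by the arm at crop (240,305), prong tip at (104,275). In the scene view on the right the ball sits at about crop (635,198) in the rim, partly behind a finger. c4b shows the initial scene with prong tips at crop (142,230) and (335,188). I'll now measure the ball numerically with a known-radius fit.

Run:
```python
from h import *
from scipy.optimize import minimize
np.set_printoptions(precision=4,suppress=True)
def proj(n,p):
    m=camera_model(n);q=np.array(m['world_to_cam'])@np.append(p,1);u=np.array(m['camera_matrix'])@q[:3];return u[:2]/u[2],q[2],m['camera_matrix'][0][0]
foc=np.array([.4986,-.039,.15])
tips=[(.5121,.0037,.15),(.4852,-.0818,.15)]
g=lambda p:(np.array(p)+.5)/8-.5+np.array([335,145])
print('tips proj',[proj('scene',t)[0] for t in tips],'obs',g((142,230)),g((335,188)))
s=__import__('pickle').load(open('s4.pkl','rb'))
pred=s['eef_pos']+np.array([.0589*np.cos(np.radians(17.06)),-.0589*np.sin(np.radians(17.06)),-.0354]);print('pred ball',pred,'d to focus',pred-foc)
for n,f in(('top','t4'),('scene','s4')):
    im=cv2.imread(f'pics/{f}.png');u,dep,fl=proj(n,pred);r=fl*.015/dep
    h=cv2.cvtColor(im,cv2.COLOR_BGR2HSV);x,y=np.round(u).astype(int)
    m=((h[:,:,2]>115)&(h[:,:,1]<75)).astype(np.uint8)
    yy,xx=np.mgrid[0:400,0:640];m[np.hypot(xx-u[0],yy-u[1])>r+5]=0
    k,l,st,_=cv2.connectedComponentsWithStats(m);i=1+np.argmax(st[1:,4]);print(n,'pred px',u,'r',r,'bbox',st[i])
    print('\n'.join(''.join('#' if l[b,a]==i else '.' for a in range(x-8,x+9)) for b in range(y-8,y+9)))
```

```text
tips proj [array([351.9172, 173.0094]), array([375.8527, 167.8882])] obs [352.3125 173.3125] [376.4375 168.0625]
pred ball [ 0.4986 -0.0398  0.1503] d to focus [ 0.     -0.0008  0.0003]
top pred px [406.6304 194.3428] r 6.450060443597789 bbox [401 189   7  16  54]
.................
.................
.................
.....##..........
....####.........
...######........
...######........
..#######........
..######.........
..######.........
...####..........
...###...........
.....#...........
.....#...........
....##...........
....#............
....#............
scene pred px [364.165  170.2903] r 4.446404390231026 bbox [360 166   7   8  41]
.................
.................
.................
.................
......###........
.....#####.......
.....#####.......
....#######......
....#######......
.....#####.......
.....#####.......
......####.......
.................
.................
.................
.................
.................
```

The ball matches the focus to within about 1 mm in the top view and 2 mm in the scene view. The arm is still and the tool level, so I'm handing in.

```bash
python3 -c "
from plant import *
import numpy as np
print(np.abs(read_state()['joint_velocities']).max());print(close_job())"
```

```text
0.00457054797508304
the job is handed in; nothing more can be done
None
```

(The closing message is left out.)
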